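# Pack the outing caddy at the changing table

## Task

Pack the white caddy for an outing: stand the widest jar in the middle of the wider round holder and the narrowest jar in the middle of the narrower one, lay the two-headed beech teether flat, centred and lengthwise, in the oblong holder, and put the orange ball in the middle of the square one. Leave the middle-sized jar and the one-headed beech rattle where they are on the turntable. Set everything down gently, do not drop it, and let go of it all.

Things in the scene. Friction and masses are not known exactly. Their poses are not given: they have to be found in the camera images.
- jar_large: The widest of three jars: closed white plastic jar, a plain upright cylinder 62 mm across and 46 mm tall with a flat lid of the same width. Origin: centre of its underside, z up its axis. Starts in any of 5 places, 115 mm apart, on the grey turntable (disc 300 mm across, top 18 mm above the table, stiff to turn). About 140 g.
- jar_small: The narrowest of three jars: closed white plastic jar, a plain upright cylinder 38 mm across and 46 mm tall with a flat lid of the same width. Origin: centre of its underside, z up its axis. Starts in any of 5 places, 115 mm apart, on the grey turntable (disc 300 mm across, top 18 mm above the table, stiff to turn). About 50 g.
- jar_middle: The middle-sized of three jars, which stays where it is: closed white plastic jar, a plain upright cylinder 50 mm across and 46 mm tall with a flat lid of the same width. Origin: centre of its underside, z up its axis. Starts in any of 5 places, 115 mm apart, on the grey turntable (disc 300 mm across, top 18 mm above the table, stiff to turn).
- teether: Beech teether lying flat, a dumb-bell: a round disc 32 mm across at each end, joined by a straight bar 16 mm wide, 30 mm of it free; 90 mm long, 20 mm thick. Origin: middle of its underside, x along its length, z up. About 45 g. Starts in any of 5 places, 115 mm apart, on the grey turntable (disc 300 mm across, top 18 mm above the table, stiff to turn).
- rattle: Beech rattle lying flat, which stays where it is: one round disc 40 mm across at one end only (+x) and a straight stick 16 mm wide; 90 mm long, 20 mm thick. Origin: middle of its length on its underside, x along its length. Starts in any of 5 places, 115 mm apart, on the grey turntable (disc 300 mm across, top 18 mm above the table, stiff to turn).
- ball: Orange plastic ball 60 mm across with a small flat, 20 mm across, under it; lies on the table between the turntable and the caddy. Origin: its centre, 28 mm above what it stands on while on its flat. About 50 g.
- well_wide: The wider of two round grey holders, a shallow cup with inner diameter 80 mm (outer 88); inner floor 3 mm above its underside, rim 8 mm above the inner floor. Origin: centre of its underside (4 mm above the table), z up. Fixed in any of 4 places on a white caddy (268 x 224 mm, rim 10 mm above the table); neighbours 126 mm along, 104 mm across.
- well_narrow: The narrower of two round grey holders, a shallow cup with inner diameter 56 mm (outer 64); inner floor 3 mm above its underside, rim 8 mm above the inner floor. Origin: centre of its underside (4 mm above the table), z up. Fixed in any of 4 places on a white caddy (268 x 224 mm, rim 10 mm above the table); neighbours 126 mm along, 104 mm across.
- tray_oblong: Oblong grey holder, a shallow tray, inside 112 mm long (x) and 64 mm wide (y), walls 3 mm thick; inner floor 3 mm above its underside, walls 8 mm above the inner floor. Origin: centre of its underside (4 mm above the table), x along its length, z up. Fixed in any of 4 places on a white caddy (268 x 224 mm, rim 10 mm above the table); neighbours 126 mm along, 104 mm across.
- tray_square: Square grey holder, a shallow tray, inside 64 x 64 mm, walls 3 mm thick; inner floor 3 mm above its underside, walls 8 mm above the inner floor. Origin: centre of its underside (4 mm above the table), z up. Fixed in any of 4 places on a white caddy (268 x 224 mm, rim 10 mm above the table); neighbours 126 mm along, 104 mm across.
Things that resemble listed ones, but are neither listed nor needed, are in the scene too. Several things have the shape of the ball; the one meant has the colours described above.

How it is judged (in metres and radians):
At the end, for the whole second after the job is handed in: Jars upright on their holders' floors within 12 mm of centre; teether flat within 15 mm of centre and 0.3 rad of lengthwise; ball on the floor within 15 mm of centre; all at rest; middle jar and rattle flat within 25 mm of their starts (horizontal distance between jar_large and well_wide below 0.012 m and z of jar_large in the frame of well_wide below 0.008 m and linear speed of each of jar_large, jar_small, teether, ball below 0.02 m/s and angular speed of each of jar_large, jar_small, teether, ball below 0.3 rad/s and angle between each of jar_large, jar_small, teether, jar_middle, rattle's own z axis and vertical below 0.1 rad and horizontal distance between jar_small and well_narrow below 0.012 m and z of jar_small in the frame of well_narrow below 0.008 m and horizontal distance between teether and tray_oblong below 0.015 m and z of teether in the frame of tray_oblong below 0.008 m and horizontal distance between ball and tray_square below 0.015 m and z of ball in the frame of tray_square below 0.038 m and angle between the x axis of teether and the x axis of tray_oblong, either way round below 0.3 rad and distance of each of jar_middle, rattle from where it was at the start of the episode below 0.025 m); the robot touches nothing.
It fails at once if the middle-sized jar is moved by more than 25 mm (distance of jar_middle from where it was at the start of the episode above 0.025 m).
It fails at once if the one-headed rattle is moved by more than 25 mm (distance of rattle from where it was at the start of the episode above 0.025 m).
It fails at once if a thing drops or slams into its holder (faster than 0.6 m/s in the last 30 mm or so above the holder's floor) ((horizontal distance between jar_large and well_wide below 0.04 m and z of jar_large in the frame of well_wide below 0.043 m and linear speed of jar_large above 0.6 m/s) or (horizontal distance between jar_small and well_narrow below 0.04 m and z of jar_small in the frame of well_narrow below 0.043 m and linear speed of jar_small above 0.6 m/s) or (horizontal distance between teether and tray_oblong below 0.04 m and z of teether in the frame of tray_oblong below 0.043 m and linear speed of teether above 0.6 m/s) or (horizontal distance between ball and tray_square below 0.04 m and z of ball in the frame of tray_square below 0.073 m and linear speed of ball above 0.6 m/s)).
It also fails if it takes over 112 s, if anything falls off the work surface, if the arm or the gripper's body presses on something with over 40 N, if the wrist force passes 120 N, or if a joint passes its speed limit or range.

## Robot

A 6-joint arm with a two-finger parallel gripper is mounted at the origin on the work surface. World frame = base frame: x ahead of the robot, y to its left, z up, the work surface at z = 0. Lengths are in m, angles in degrees, forces in N, time in s.
With the tool pointing down it reaches from about 0.35 to 0.875 m from the base axis. Payload 4.2 kg.
Tool frame: the origin (TCP) lies midway between the tips of the shut fingers; the grasp point (between the pads) lies 19 mm behind it (r.pinch_z is the distance from the TCP to the grasp point, in m); z points along the fingers, y is the line along which they close (so a half turn about z gives the same grasp; the last joint's range is limited). The gripper opens to 87 mm and grips with 3 to 60 N. Pads are 19 mm wide; open, the fingers measure 117 mm over their backs; the gripper's body (75 mm by 190 mm) begins 51 mm behind the grasp point.
Start: joints at [84.431, 22.042, 0.453, 0, -68.411, -14.817], TCP at [0.218, 0.586, 0.223] pointing down, gripper open.
Joint ranges: [-179.83, 179.83], [-69.29, 118.12], [-61.27, 80.66], [-181.25, 117.63], [-171.15, -9.14], [-177.46, 177.46]. Speed limits (degrees/s): [159.86, 159.86, 180, 180, 180, 180].

## Interface

Orientations are given as a 3x3 rotation matrix whose columns are the frame's x, y, z axes.
In Python, from station import r, imaging, models gives the robot as it stands. The module is installed in compiled form; this text tells all that it offers.
- The arm moves only by the tool apply_moves, never from a script. Its argument "moves" is a list of rows, each a list of 2 entries, a list of its own where there are three numbers: the shift along the tool's x, y, z in m, then the turn about the tool's z in degrees. A call has 1 to 5 rows; each row shifts and turns the commanded pose from where the row before left it, along the tool's axes as they then stand; what a row does not reach is not made up. A row lasts 1/12 s, in which the tool goes at most 41.7 mm and 7.16 degrees, less where a joint would pass 70% of its speed; a pose out of reach is approached as far as the arm can. A call is refused whole if a number of a shift passes 0.0417 or a number of a turn 7.16, either way. A call with a gripper value outside its range is refused whole. "hand" is the finger opening in m, from 0 to 0.087, set as the call begins (left out, the last holds). The fingers move at their own pace and stop on an object; the grip force is fixed at half the most. Time passes only in rows, so rows that do not move let the fingers close. It gives the time, the measured TCP pose, the force, the opening and the grip force at its end, in the units of the state.
- r.sense(): the state, without advancing time (a new reading comes with each control period).
- imaging.capture(name): name is "scene" or "top" or "wrist"; returns a dict with "frame" (384x512x3 uint8, blue, green, red), "intrinsics" (3x3 intrinsics, pixels), "eye" and "orientation" of the camera in the world. Camera axes: x right, y down, z forward; pixel columns grow to the right and rows downward; lengths in m; the calibration is good to about 2 mm. A picture is of the moment at which its call begins. There is no depth.
- r.finish_job(): hands the job in; it is judged then, once.
Trained networks look in a picture, given as the dict that the camera call returned (one of the last four; its "shot" number tells which), for a name from the list of things; names that differ only in an ending like _2 or _b are one class to them, and where a whole thing is asked for, a point or a joint stands for the part that bears it (a point fixed in the world has none). Each returns a list of dicts, best first, with "confidence" (0 to 1); they miss things now and then, are a little off and sometimes report something else, mostly with a low value. They report only what shows in the picture. A call takes as long as a camera call. They do not tell look-alikes from the thing itself.
- models.cut_out(picture, target): "region" (384x512 bool, what is visible of it) and "extent" ([left, top, width, height] as shares, 0 to 1, of the picture: columns of its width, rows of its height, round what is visible of it).
- models.place_of(picture, target): "at" ([column, row] as shares, 0 to 1, of the picture: columns of its width, rows of its height: a listed point, or the origin of a listed thing).
The state is a dict: "time_s": time; "joints": joint angles; "joint_velocities": joint speeds; "effort": joint torques, N m; "tcp_pos": TCP position; "ee_rot": TCP orientation; "wrist_force": force on the tool from outside, world axes, zero at the start; "moment": the same for the moment, N m; "gripper_width": opening from 0.0 (shut) to 1.0 (fully open); "gripper_force": force on a finger pad.
Only numpy, scipy, OpenCV 4.12 (cv2) and the standard library are available. Lean on these libraries where they do the work, as an engineer would, in place of code of your own. Each camera call takes 0.05 s, during which the arm holds its last target. There are 200 camera calls.

## Working session

There is one attempt and no reset: what is moved stays moved. The work goes in short steps, Python scripts to look and compute and a tool call to move; the robot and the scene stay as the last step left them, time stands still between calls to the robot, and variables do not carry over. Pictures are saved under pics/ and viewed, at most 14 in all, crops included, and the job is handed in when it is done.

Besides the shell and the picture viewer there is one more tool, called after "Request:" in YAML: its name, and indented under it one key for each argument. apply_moves: Moves the arm, as the interface text tells. Its arguments: {"type":"object","properties":{"moves":{"type":"array"},"hand":{"type":"number"}},"required":["moves"]}

```bash
mkdir -p pics
cat > h.py <<'E'
import numpy as np, cv2
from station import r, imaging, models
def px2plane(c,u,v,z):
    K=c["intrinsics"];R=np.array(c["orientation"]);e=np.array(c["eye"])
    d=R@np.linalg.inv(K)@np.array([u,v,1.]); return e+d*(z-e[2])/d[2]
def tri(obs):
    A=np.zeros((3,3));b=np.zeros(3)
    for c,u,v in obs:
        d=np.array(c["orientation"])@np.linalg.inv(c["intrinsics"])@np.array([u,v,1.]);d/=np.linalg.norm(d)
        P=np.eye(3)-np.outer(d,d);A+=P;b+=P@np.array(c["eye"])
    return np.linalg.solve(A,b)
def save(c,n,s=1.5):
    cv2.imwrite(f"pics/{n}.png",cv2.resize(c["frame"],None,fx=s,fy=s))
E
python3 - <<'E'
from h import *
np.set_printoptions(precision=3,suppress=True)
cs={n:imaging.capture(n) for n in("scene","top")}
for n,c in cs.items():
    save(c,n); print(n,c["eye"],c["shot"])
    for t in "jar_large jar_small jar_middle teether rattle ball well_wide well_narrow tray_oblong tray_square".split():
        print(t,[(round(o["confidence"],2),np.round(np.array(o["at"])*[512,384],1).tolist(),px2plane(c,*(np.array(o["at"])*[512,384]),0.018 if t in"jar_large jar_small jar_middle teether rattle" else .028 if t=="ball" else .004)[:2].round(3).tolist()) for o in models.place_of(c,t)[:4]])
E
```

```text
scene [ 1.123 -0.337  0.873] 1
jar_large [(0.64, [350.4, 180.0], [0.622, 0.227]), (0.38, [362.6, 137.6], [0.506, 0.363])]
jar_small [(0.69, [382.5, 163.3], [0.618, 0.346])]
jar_middle [(0.8, [314.5, 165.2], [0.527, 0.172]), (0.56, [150.6, 217.5], [0.466, -0.299]), (0.33, [185.4, 203.9], [0.471, -0.203])]
teether [(0.51, [361.0, 140.0], [0.512, 0.352])]
rattle [(0.74, [150.7, 217.5], [0.467, -0.299])]
ball [(0.94, [284.9, 269.0], [0.769, -0.078]), (0.82, [285.7, 234.1], [0.688, -0.026]), (0.8, [241.8, 171.1], [0.451, -0.023]), (0.73, [270.4, 198.7], [0.574, -0.003])]
well_wide [(0.79, [204.2, 238.9], [0.586, -0.203])]
well_narrow [(0.93, [185.6, 206.2], [0.467, -0.204])]
tray_oblong [(0.78, [151.7, 216.1], [0.453, -0.294])]
tray_square [(0.91, [158.6, 255.0], [0.572, -0.32]), (0.56, [203.8, 238.7], [0.585, -0.204])]
top [ 0.443 -0.009  0.986] 2
jar_large [(0.85, [166.1, 159.8], [0.625, 0.224])]
jar_small [(0.72, [119.1, 165.6], [0.607, 0.342]), (0.7, [183.0, 202.7], [0.517, 0.176])]
jar_middle [(0.72, [183.1, 201.3], [0.52, 0.176]), (0.17, [166.0, 160.4], [0.623, 0.224])]
teether [(0.92, [106.7, 205.0], [0.506, 0.366])]
rattle [(0.89, [144.2, 233.7], [0.438, 0.268]), (0.42, [120.9, 164.8], [0.609, 0.338])]
ball [(0.87, [260.8, 233.4], [0.446, -0.02]), (0.75, [264.8, 140.1], [0.679, -0.025]), (0.68, [257.3, 181.8], [0.573, -0.008])]
well_wide [(0.64, [332.6, 179.8], [0.586, -0.2])]
well_narrow [(0.85, [332.6, 232.8], [0.451, -0.2])]
tray_oblong [(0.66, [372.1, 233.2], [0.453, -0.299])]
tray_square [(0.76, [375.5, 187.9], [0.568, -0.31])]
```

View pics/scene.png

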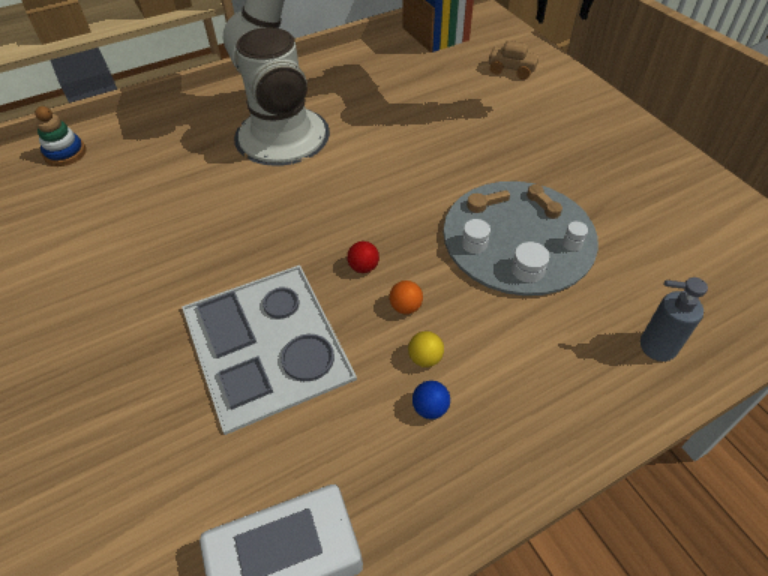

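View pics/top.png

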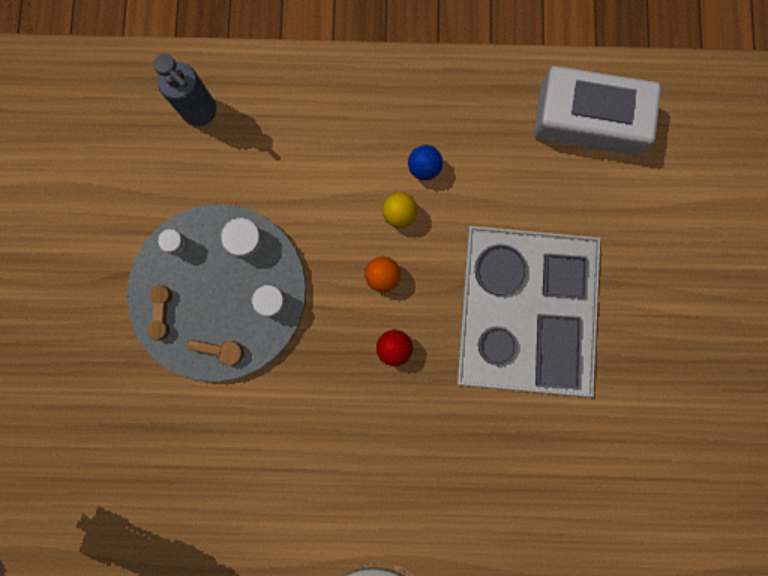

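Orange ball, top view (382,273): the only orange one. The others are red (394,348), yellow (400,210) and blue (425,162). Jars by width: large (240,237), middle (267,300), small (170,240). The two-headed teether is at (158,313) and the one-headed rattle at (220,350). I'll fit these precisely in both views and confirm them in an enlarged crop.

```bash
cat > m.py <<'E'
from h import *
from scipy.optimize import minimize
np.set_printoptions(precision=4,suppress=True)
t=np.linspace(0,2*np.pi,48,endpoint=False)
def ring(R,z,x=0): return np.c_[x+R*np.cos(t),R*np.sin(t),0*t+z]
def cyl(R,h): return [np.r_[ring(R,0),ring(R,h)]]
def box(a,b,z0,z1): return [np.array([[x,y,z] for x in(-a,a) for y in(-b,b) for z in(z0,z1)])]
lat=[np.concatenate([ring(.03*np.cos(a),.03*np.sin(a)) for a in np.linspace(-1.2,1.5,15)])]
tee=[np.r_[ring(.016,0,s*.029),ring(.016,.02,s*.029)] for s in(-1,1)]+box(.029,.008,0,.02)
S=dict(jar_large=cyl(.031,.046),jar_small=cyl(.019,.046),jar_middle=cyl(.025,.046),teether=tee,ball=lat,
 well_wide=cyl(.044,.011),well_narrow=cyl(.032,.011),tray_oblong=box(.059,.035,0,.011),tray_square=box(.035,.035,0,.011))
def proj(c,P):
    q=(P-np.array(c["eye"]))@np.array(c["orientation"])@np.array(c["intrinsics"]).T; return q[:,:2]/q[:,2:]
def sil(c,parts,p):
    F=4;x,y,z,a=p;R=np.array([[np.cos(a),-np.sin(a),0],[np.sin(a),np.cos(a),0],[0,0,1]])
    m=np.zeros((384*F,512*F),np.uint8)
    for P in parts:
        q=proj(c,P@R.T+[x,y,z]); cv2.fillConvexPoly(m,cv2.convexHull(((q+.5)*F*16).astype(np.int32)),1,shift=4)
    return cv2.resize(m.astype(np.float32),(512,384),interpolation=cv2.INTER_AREA)
def mask(c,n,p):
    want=sil(c,S[n],p);best=None;bi=.2
    for o in models.cut_out(c,n):
        g=o["region"].astype(np.float32);i=np.minimum(g,want).sum()/np.maximum(g,want).sum()
        if i>bi:bi,best=i,g
    return best
def fit(n,p0,cams,yaw=False,zfree=True):
    ms=[(c,mask(c,n,p0)) for c in cams];ms=[m for m in ms if m[1] is not None]
    sc=np.array([.01,.01,.01,.15])
    free=[0,1]+([2] if zfree and len(ms)>1 else [])+([3] if yaw else [])
    def full(v):
        p=np.array(p0,float);p[free]+=v*sc[free];return p
    def cost(v):
        return sum(1-np.minimum(g,s).sum()/np.maximum(g,s).sum() for c,g in ms for s in[sil(c,S[n],full(v))])/len(ms)
    o=minimize(cost,np.zeros(len(free)),method="Nelder-Mead",options=dict(initial_simplex=np.r_[np.zeros((1,len(free))),np.eye(len(free))],maxiter=120))
    return full(o.x),1-o.fun,len(ms)
E
cat > a.py <<'E'
from m import *
cs=[imaging.capture(n) for n in("scene","top")]
G=dict(jar_large=(.625,.225,.018,0),jar_small=(.61,.343,.018,0),jar_middle=(.52,.175,.018,0),teether=(.506,.362,.018,0.1),ball=(.51,.0,.028,0),
well_wide=(.585,-.202,.004,0),well_narrow=(.458,-.202,.004,0),tray_oblong=(.453,-.297,.004,0),tray_square=(.57,-.31,.004,0))
c=cs[1]; u,v=proj(c,np.array([[.51,0,.028]]))[0]; print("orange px",u,v,c["frame"][int(v),int(u)])
for n,p in G.items():
    f,i,k=fit(n,p,cs,n in("teether","tray_oblong","tray_square")); print(n,f,round(i,2),k,"| z fixed:",fit(n,p,cs,n=="teether",False)[0][:2])
save({"frame":c["frame"][130:260,80:280]},"crop",4)
s=r.sense();print(s["tcp_pos"],s["ee_rot"],s["gripper_width"],s["wrist_force"])
E
python3 a.py
```

```text
orange px 253.33216665185884 206.86806970365276 [ 51  85 124]
jar_large [0.6228 0.2294 0.018  0.    ] 0.89 1 | z fixed: [0.6228 0.2294]
jar_small [0.6138 0.3431 0.0166 0.    ] 0.91 2 | z fixed: [0.6141 0.3429]
jar_middle [0.5196 0.1811 0.0167 0.    ] 0.93 2 | z fixed: [0.5197 0.1813]
teether [ 0.5002  0.3626  0.0188 -0.0037] 0.9 2 | z fixed: [0.5004 0.3633]Traceback (most recent call last):
  File "a.py", line 7, in <module>
    f,i,k=fit(n,p,cs,n in("teether","tray_oblong","tray_square")); print(n,f,round(i,2),k,"| z fixed:",fit(n,p,cs,n=="teether",False)[0][:2])
          ~~~^^^^^^^^^^^^^^^^^^^^^^^^^^^^^^^^^^^^^^^^^^^^^^^^^^^^
  File "m.py", line 34, in fit
    o=minimize(cost,np.zeros(len(free)),method="Nelder-Mead",options=dict(initial_simplex=np.r_[np.zeros((1,len(free))),np.eye(len(free))],maxiter=120))
    res = _minimize_neldermead(fun, x0, args, callback, bounds=bounds,
                               **options)
    fsim[k] = func(sim[k])
              ~~~~^^^^^^^^
    fx = function(np.copy(x), *(wrapper_args + args))
  File "m.py", line 33, in cost
    return sum(1-np.minimum(g,s).sum()/np.maximum(g,s).sum() for c,g in ms for s in[sil(c,S[n],full(v))])/len(ms)
           ~~~~~~~~~~~~~~~~~~~~~~~~~~~~~~~~~~~~~~~~~~~~~~~~~~~~~~~~~~~~~~~~~~~~~~~~~~~~~~~~~~~~~~~~~~~~~~^~~~~~~~
ZeroDivisionError: division by zero
```

```bash
sed -i 's/    for o in models.cut_out(c,n):/    for o in sum([models.cut_out(c,k) for k in (["jar_large","jar_middle","jar_small"] if "jar" in n else [n])],[]):/' m.py
sed -i 's/ball=(.51,.0,.028,0)/ball=(.573,-.003,.028,0)/; s/\[\[.51,0,.028\]\]/[[.573,-.003,.028]]/; s/180,80:280/&/' a.py
sed -i 's/    f,i,k=/    if n in("jar_small","teether","jar_middle"): continue\n    f,i,k=/' a.py
python3 a.py
```

```text
orange px 255.18384117904927 181.61999961586218 [  0  78 180]
jar_large [0.6232 0.2291 0.0185 0.    ] 0.91 2 | z fixed: [0.6226 0.2289]
ball [ 0.5713 -0.0019  0.0294  0.    ] 0.91 2 | z fixed: [ 0.5709 -0.0016]
well_wide [ 0.5854 -0.2018  0.0032  0.    ] 0.92 2 | z fixed: [ 0.5854 -0.2019]
well_narrow [ 0.459  -0.1958  0.0036  0.    ] 0.93 2 | z fixed: [ 0.4593 -0.1959]
tray_oblong [ 0.4532 -0.2965  0.0044 -0.0254] 0.95 2 | z fixed: [ 0.4527 -0.2967]
tray_square [ 0.5796 -0.3086  0.0065 -0.0469] 0.94 2 | z fixed: [ 0.5789 -0.3087]
[0.2177 0.5858 0.2226] [[ 0.9374 -0.3483  0.    ]
 [-0.3483 -0.9374  0.    ]
 [-0.     -0.     -1.    ]] 1.0039349030230542 [-1.0197 -0.1774 -0.5132]
```

View pics/crop.png

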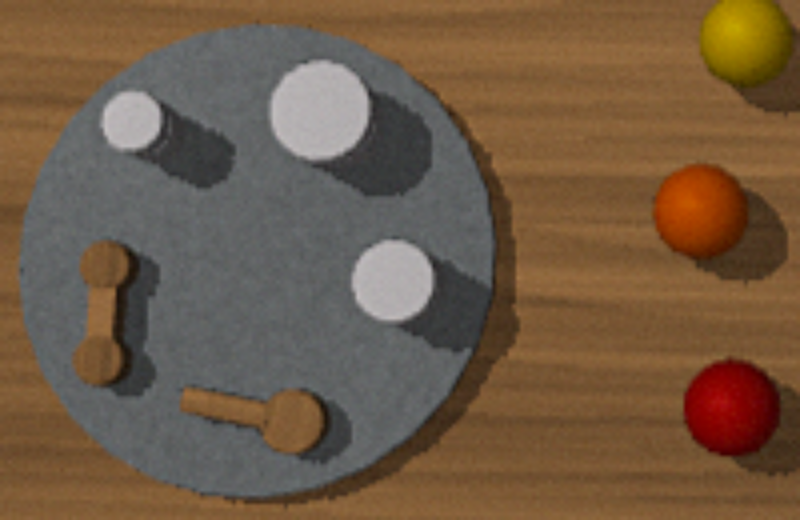

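The crop confirms it: wide jar (320,110), small jar (133,120), middle jar (392,280), two-headed teether (103,312), one-headed rattle (255,415), orange ball (700,210). The holder fits match the 126 x 104 mm grid, with a yaw of about -3°. First move: align the yaw and go above the teether.

Request:
apply_moves:
  moves:
    - [[0, 0, 0.02], -5.8]
    - [[0, 0, 0.02], -5.8]
    - [[0, 0, 0.02], -5.8]
    - [[0.0293, 0.0208, 0], 0]
    - [[0.0293, 0.0208, 0], 0]
  hand: 0.05

```text
time_s: 4.22
tcp_pos: [0.2733, 0.5408, 0.1605]
ee_rot: [[0.999, -0.048, -0.001], [-0.048, -0.999, -0.003], [-0.001, 0.003, -1.0]]
wrist_force: [0.8, -0.4, 0.9]
gripper_width: 0.706
gripper_force: 0.0
```

Request:
apply_moves:
  moves:
    - [[0.0293, 0.0208, 0], 0]
    - [[0.0293, 0.0208, 0], 0]
    - [[0.0293, 0.0208, 0], 0]
    - [[0.0293, 0.0208, 0], 0]
    - [[0.0293, 0.0208, 0], 0]

```text
time_s: 4.63
tcp_pos: [0.4161, 0.4286, 0.1628]
ee_rot: [[0.999, -0.052, 0.0], [-0.052, -0.999, 0.0], [0.0, -0.0, -1.0]]
wrist_force: [0.1, 1.3, -0.5]
gripper_width: 0.576
gripper_force: 0.0
```

Request:
apply_moves:
  moves:
    - [[0.0293, 0.0208, 0], 0]
    - [[0.0293, 0.0208, 0], 0]
    - [[0.0293, 0.0208, 0], 0]
    - [[0, 0, 0], 0]
    - [[0, 0, 0], 0]

```text
time_s: 5.05
tcp_pos: [0.5007, 0.3614, 0.1623]
ee_rot: [[0.998, -0.056, -0.0], [-0.056, -0.998, -0.0], [-0.0, 0.0, -1.0]]
wrist_force: [-0.1, 0.4, 0.4]
gripper_width: 0.576
gripper_force: 0.0
```

```bash
cat >> m.py <<'E'
def go(x,y,z,yaw=None):
    s=r.sense();R=np.array(s["ee_rot"]);d=R.T@(np.array([x,y,z])-s["tcp_pos"])
    print("t %.2f"%s["time_s"],"tcp",np.array(s["tcp_pos"]),"yaw %.2f"%np.degrees(np.arctan2(R[1,0],R[0,0])),"F",np.array(s["wrist_force"]).round(1),"w %.3f f %.1f"%(s["gripper_width"]*.087,s["gripper_force"]));print("tool delta",d)
    return d
E
python3 - <<'E'
from m import *
go(.500,.3628,.021)
c=imaging.capture("wrist");save(c,"w1");print(c["eye"])
print(fit("teether",(.5,.3628,.018,-.04),[c],True,False))
print(fit("jar_small",(.614,.343,.018,-.04),[c],False,False))
E
```

```text
t 5.05 tcp [0.5007 0.3614 0.1623] yaw -3.19 F [-0.1  0.4  0.4] w 0.050 f 0.0
tool delta [-0.0008 -0.0014  0.1413]
[0.5738 0.3576 0.3254]
(array([ 0.4987,  0.3641,  0.018 , -0.0076]), np.float64(0.9310594797134399), 1)
(array([ 0.6133,  0.3438,  0.018 , -0.04  ]), np.float64(0.9675808548927307), 1)
```

View pics/w1.png

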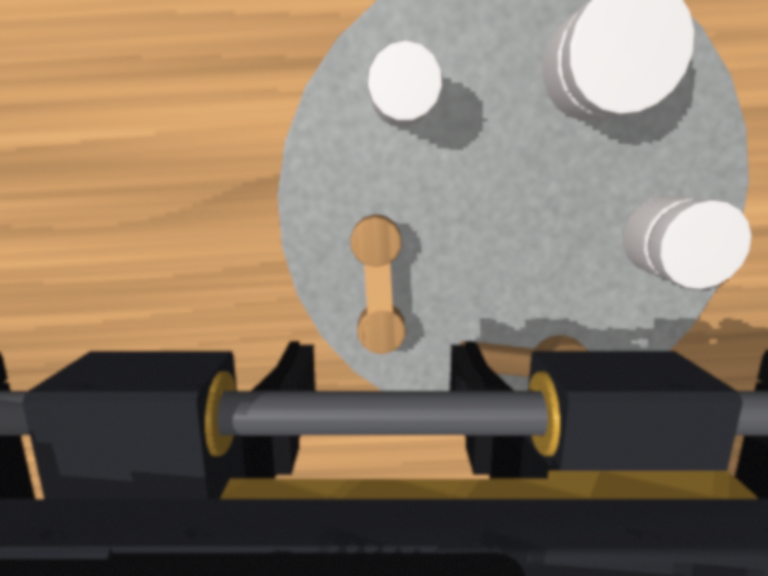

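The wrist view shows the teether at (378,285) between the finger planes, and its fit agrees with the earlier one. Descend and grip.

Request:
apply_moves:
  moves:
    - [[-0.0018, -0.0023, 0.035], 0]
    - [[0, 0, 0.035], 0]
    - [[0, 0, 0.033], 0]
    - [[0, 0, 0.022], 0]
    - [[0, 0, 0.015], 0]

```text
time_s: 5.72
tcp_pos: [0.4957, 0.365, 0.0196]
ee_rot: [[0.999, -0.05, -0.003], [-0.05, -0.999, -0.003], [-0.003, 0.003, -1.0]]
wrist_force: [0.4, 0.5, 0.3]
gripper_width: 0.572
gripper_force: 0.0
```

Request:
apply_moves:
  moves:
    - [[0, 0, 0], 0]
    - [[0, 0, 0], 0]
    - [[0, 0, 0], 0]
    - [[0, 0, 0], 0]
    - [[0, 0, 0], 0]
  hand: 0.005

```text
time_s: 6.13
tcp_pos: [0.4978, 0.3658, 0.0234]
ee_rot: [[0.999, -0.052, 0.001], [-0.052, -0.999, 0.001], [0.001, -0.001, -1.0]]
wrist_force: [-0.4, 0.7, 0.8]
gripper_width: 0.28
gripper_force: 0.0
```

Request:
apply_moves:
  moves:
    - [[0, 0, 0], 0]
    - [[0, 0, 0], 0]
    - [[0, 0, 0], 0]
    - [[0, 0, -0.01], 0]
    - [[0, 0, -0.025], 0]

```text
time_s: 6.55
tcp_pos: [0.4958, 0.3632, 0.0548]
ee_rot: [[0.999, -0.053, -0.006], [-0.053, -0.999, -0.006], [-0.005, 0.006, -1.0]]
wrist_force: [0.1, -0.2, -0.4]
gripper_width: 0.182
gripper_force: 29.7
```

Request:
apply_moves:
  moves:
    - [[0, 0, -0.03], 0]
    - [[0, 0, -0.03], 0]
    - [[0, 0, -0.02], 0]
    - [[0, 0, 0], 0]
    - [[0, 0, 0], 0]

```text
time_s: 6.97
tcp_pos: [0.4982, 0.3658, 0.1396]
ee_rot: [[0.999, -0.052, 0.002], [-0.052, -0.999, 0.003], [0.002, -0.003, -1.0]]
wrist_force: [-0.2, -0.4, -1.0]
gripper_width: 0.181
gripper_force: 29.7
```

Run:
```python
from m import *
go(.4535,-.298,.14)
```

```text
t 6.97 tcp [0.4982 0.3658 0.1396] yaw -3.00 F [-0.2 -0.4 -1. ] w 0.016 f 29.7
tool delta [-0.0099  0.6652 -0.0026]
```

Request:
apply_moves:
  moves:
    - [[-0.0005, 0.025, 0], 0]
    - [[-0.0005, 0.035, 0], 0]
    - [[-0.0005, 0.035, 0], 0]
    - [[-0.0005, 0.035, 0], 0]
    - [[-0.0005, 0.035, 0], 0]

```text
time_s: 7.38
tcp_pos: [0.4853, 0.1985, 0.1362]
ee_rot: [[0.999, -0.052, -0.003], [-0.052, -0.999, -0.002], [-0.003, 0.002, -1.0]]
wrist_force: [0.5, 0.5, 0.2]
gripper_width: 0.182
gripper_force: 29.7
```

Request:
apply_moves:
  moves:
    - [[-0.0005, 0.035, 0], 0]
    - [[-0.0005, 0.035, 0], 0]
    - [[-0.0005, 0.035, 0], 0]
    - [[-0.0005, 0.035, 0], 0]
    - [[-0.0005, 0.035, 0], 0]

```text
time_s: 7.8
tcp_pos: [0.4736, 0.0241, 0.1365]
ee_rot: [[0.999, -0.052, -0.003], [-0.052, -0.999, -0.001], [-0.002, 0.001, -1.0]]
wrist_force: [1.0, -0.6, -0.3]
gripper_width: 0.178
gripper_force: 29.7
```

Request:
apply_moves:
  moves:
    - [[-0.0005, 0.035, 0], 0]
    - [[-0.0005, 0.035, 0], 0]
    - [[-0.0005, 0.035, 0], 0]
    - [[-0.0005, 0.035, 0], 0]
    - [[-0.0005, 0.035, 0], 0]

```text
time_s: 8.22
tcp_pos: [0.462, -0.1502, 0.1365]
ee_rot: [[0.999, -0.052, -0.003], [-0.052, -0.999, 0.0], [-0.003, -0.0, -1.0]]
wrist_force: [0.9, -0.2, 0.2]
gripper_width: 0.178
gripper_force: 29.7
```

Request:
apply_moves:
  moves:
    - [[-0.0005, 0.035, 0], 0]
    - [[-0.0005, 0.035, 0], 0]
    - [[-0.0005, 0.035, 0], 0]
    - [[-0.0005, 0.02, 0], 0]
    - [[0, 0, 0], 0]

```text
time_s: 8.63
tcp_pos: [0.4536, -0.2763, 0.136]
ee_rot: [[0.998, -0.057, -0.003], [-0.057, -0.998, 0.0], [-0.003, -0.0, -1.0]]
wrist_force: [0.9, -0.7, -0.3]
gripper_width: 0.185
gripper_force: 29.7
```

Run:
```python
from m import *
go(.4535,-.298,.01)
c=imaging.capture("wrist");save(c,"w2")
for n,p,y in(("tray_oblong",(.4535,-.298,.004,-.05),1),("well_narrow",(.4593,-.1953,.004,0),0),("tray_square",(.579,-.3065,.004,-.05),1),("well_wide",(.585,-.2023,.004,0),0)):
    try: print(n,fit(n,p,[c],y,False))
    except Exception as e: print(n,e)
```

```text
t 8.63 tcp [ 0.4536 -0.2763  0.136 ] yaw -3.27 F [ 0.9 -0.7 -0.3] w 0.016 f 29.7
tool delta [0.0015 0.0217 0.126 ]
tray_oblong (array([ 0.4519, -0.2972,  0.004 , -0.03  ]), np.float64(0.5751287937164307), 1)
well_narrow (array([ 0.4573, -0.195 ,  0.004 ,  0.    ]), np.float64(0.9542997479438782), 1)
tray_square (array([ 0.5787, -0.3094,  0.004 , -0.0546]), np.float64(0.9874080419540405), 1)
well_wide (array([ 0.5861, -0.201 ,  0.004 ,  0.    ]), np.float64(0.9864925742149353), 1)
```

View pics/w2.png

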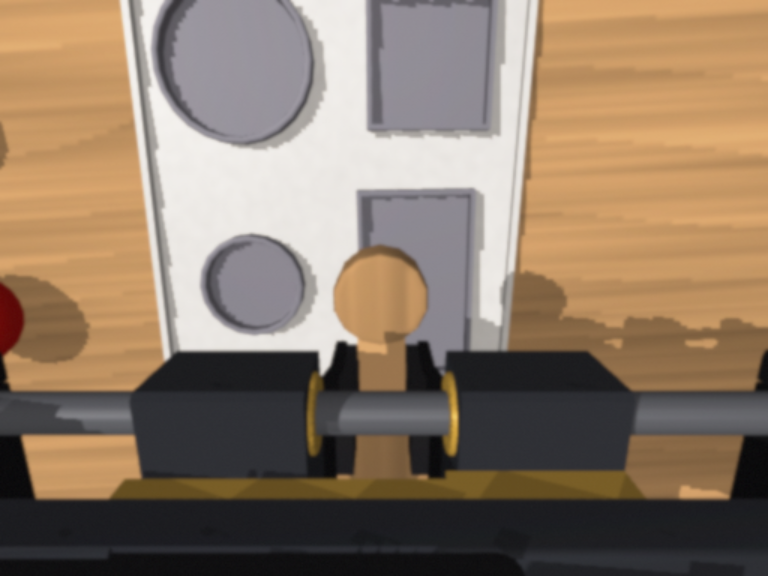

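The teether is held at (380,300), offset from the oblong tray, so I shift +22 mm along tool y. Then descend to just above it and settle.

Request:
apply_moves:
  moves:
    - [[0, 0.0217, 0], 0]
    - [[0, 0, 0.03], 0]
    - [[0, 0, 0.03], 0]
    - [[0, 0, 0.03], 0]
    - [[0, 0, 0.012], 0]

```text
time_s: 9.3
tcp_pos: [0.4515, -0.2929, 0.032]
ee_rot: [[0.999, -0.051, -0.006], [-0.051, -0.999, 0.003], [-0.006, -0.002, -1.0]]
wrist_force: [-1.1, 1.1, -0.5]
gripper_width: 0.182
gripper_force: 29.7
```

Request:
apply_moves:
  moves:
    - [[0, 0, 0], 0]
    - [[0, 0, 0], 0]
    - [[0, 0, 0], 0]

```text
time_s: 9.55
tcp_pos: [0.4551, -0.2948, 0.0368]
ee_rot: [[0.999, -0.05, 0.002], [-0.05, -0.999, -0.001], [0.002, 0.001, -1.0]]
wrist_force: [0.1, 1.2, -0.3]
gripper_width: 0.178
gripper_force: 29.7
```

Run:
```python
from m import *
go(.4535,-.298,.011)
```

```text
t 9.55 tcp [ 0.4551 -0.2948  0.0368] yaw -2.89 F [ 0.1  1.2 -0.3] w 0.016 f 29.7
tool delta [-0.0015  0.0033  0.0258]
```

Request:
apply_moves:
  moves:
    - [[-0.0015, 0.0033, 0.008], 0]
    - [[0, 0, 0.008], 0]
    - [[0, 0, 0.006], 0]
    - [[0, 0, 0.002], 0]
    - [[0, 0, 0], 0]

```text
time_s: 9.97
tcp_pos: [0.4519, -0.2982, 0.0121]
ee_rot: [[0.999, -0.051, -0.001], [-0.051, -0.999, -0.0], [-0.001, 0.0, -1.0]]
wrist_force: [-1.5, 1.3, 5.4]
gripper_width: 0.179
gripper_force: 29.9
```

Request:
apply_moves:
  moves:
    - [[0, 0, 0], 0]
    - [[0, 0, 0], 0]
    - [[0, 0, 0], 0]

```text
time_s: 10.22
tcp_pos: [0.4519, -0.2983, 0.012]
ee_rot: [[0.999, -0.052, -0.001], [-0.052, -0.999, 0.0], [-0.001, 0.0, -1.0]]
wrist_force: [-1.4, 2.0, 4.8]
gripper_width: 0.177
gripper_force: 29.9
```

Floor contact at 5 N. Release, retract, and go to the small jar.

Request:
apply_moves:
  moves:
    - [[0, 0, 0], 0]
    - [[0, 0, 0], 0]
    - [[0, 0, 0], 0]
    - [[0, 0, 0], 0]
    - [[0, 0, -0.01], 0]
  hand: 0.027

```text
time_s: 10.63
tcp_pos: [0.4506, -0.2978, 0.02]
ee_rot: [[0.999, -0.053, -0.004], [-0.053, -0.999, 0.002], [-0.004, -0.001, -1.0]]
wrist_force: [0.1, -0.7, 0.2]
gripper_width: 0.304
gripper_force: 0.0
```

Request:
apply_moves:
  moves:
    - [[0, 0, -0.02], 0]
    - [[0, 0, -0.035], 0]
    - [[0, 0, -0.035], 0]
    - [[0, 0, -0.035], 0]
    - [[0, 0, -0.01], 0]

```text
time_s: 11.05
tcp_pos: [0.4551, -0.2998, 0.1634]
ee_rot: [[0.999, -0.051, 0.01], [-0.051, -0.999, -0.005], [0.011, 0.005, -1.0]]
wrist_force: [1.3, 0.0, 0.4]
gripper_width: 0.314
gripper_force: 0.0
```

Request:
apply_moves:
  moves:
    - [[0.0064, -0.0325, 0], 0]
    - [[0.0064, -0.0325, 0], 0]
    - [[0.0064, -0.0325, 0], 0]
    - [[0.0064, -0.0325, 0], 0]
    - [[0.0064, -0.0325, 0], 0]
  hand: 0.06

```text
time_s: 11.47
tcp_pos: [0.4925, -0.1363, 0.1571]
ee_rot: [[0.999, -0.053, 0.001], [-0.053, -0.999, 0.0], [0.001, -0.0, -1.0]]
wrist_force: [0.6, -1.0, 0.4]
gripper_width: 0.605
gripper_force: 0.0
```

Request:
apply_moves:
  moves:
    - [[0.0064, -0.0325, 0], 0]
    - [[0.0064, -0.0325, 0], 0]
    - [[0.0064, -0.0325, 0], 0]
    - [[0.0064, -0.0325, 0], 0]
    - [[0.0064, -0.0325, 0], 0]

```text
time_s: 11.88
tcp_pos: [0.533, 0.0246, 0.1571]
ee_rot: [[0.999, -0.052, 0.0], [-0.052, -0.999, 0.0], [0.0, -0.0, -1.0]]
wrist_force: [0.4, -0.3, -0.2]
gripper_width: 0.689
gripper_force: 0.0
```

Request:
apply_moves:
  moves:
    - [[0.0064, -0.0325, 0], 0]
    - [[0.0064, -0.0325, 0], 0]
    - [[0.0064, -0.0325, 0], 0]
    - [[0.0064, -0.0325, 0], 0]
    - [[0.0064, -0.0325, 0], 0]

```text
time_s: 12.3
tcp_pos: [0.5734, 0.1852, 0.157]
ee_rot: [[0.999, -0.052, 0.0], [-0.052, -0.999, 0.0], [0.0, -0.0, -1.0]]
wrist_force: [0.8, -0.6, 0.3]
gripper_width: 0.695
gripper_force: 0.0
```

Request:
apply_moves:
  moves:
    - [[0.0064, -0.0325, 0], 0]
    - [[0.0064, -0.0325, 0], 0]
    - [[0.0064, -0.0325, 0], 0]
    - [[0.0064, -0.0325, 0], 0]
    - [[0, 0, 0], 0]

```text
time_s: 12.72
tcp_pos: [0.6067, 0.3173, 0.1559]
ee_rot: [[0.999, -0.048, 0.002], [-0.048, -0.999, 0.001], [0.002, -0.001, -1.0]]
wrist_force: [0.5, -0.4, 0.3]
gripper_width: 0.688
gripper_force: 0.0
```

Run:
```python
from m import *
go(.6135,.3435,.033)
c=imaging.capture("top")
print(fit("teether",(.4535,-.298,.007,-.05),[c],True,False))
print(fit("jar_small",(.6135,.3435,.018,0),[c],False,False))
```

```text
t 12.72 tcp [0.6067 0.3173 0.1559] yaw -2.73 F [ 0.5 -0.4  0.3] w 0.060 f 0.0
tool delta [ 0.0053 -0.0263  0.123 ]
(array([ 0.4549, -0.2974,  0.007 , -0.0173]), np.float64(0.8320126533508301), 1)Traceback (most recent call last):
  File "<stdin>", line 5, in <module>
  File "m.py", line 34, in fit
    o=minimize(cost,np.zeros(len(free)),method="Nelder-Mead",options=dict(initial_simplex=np.r_[np.zeros((1,len(free))),np.eye(len(free))],maxiter=120))
    res = _minimize_neldermead(fun, x0, args, callback, bounds=bounds,
                               **options)
    fsim[k] = func(sim[k])
              ~~~~^^^^^^^^
    fx = function(np.copy(x), *(wrapper_args + args))
  File "m.py", line 33, in cost
    return sum(1-np.minimum(g,s).sum()/np.maximum(g,s).sum() for c,g in ms for s in[sil(c,S[n],full(v))])/len(ms)
           ~~~~~~~~~~~~~~~~~~~~~~~~~~~~~~~~~~~~~~~~~~~~~~~~~~~~~~~~~~~~~~~~~~~~~~~~~~~~~~~~~~~~~~~~~~~~~~^~~~~~~~
ZeroDivisionError: division by zero
```

The teether sits within 2 mm of its tray centre. Next, the small jar.

Request:
apply_moves:
  moves:
    - [[0.0053, -0.0263, 0], 0]
    - [[0, 0, 0.03], 0]
    - [[0, 0, 0.03], 0]
    - [[0, 0, 0.03], 0]
    - [[0, 0, 0.02], 0]

```text
time_s: 13.38
tcp_pos: [0.6111, 0.3358, 0.0441]
ee_rot: [[0.999, -0.054, -0.003], [-0.054, -0.999, -0.002], [-0.003, 0.002, -1.0]]
wrist_force: [-1.0, -0.4, -0.5]
gripper_width: 0.686
gripper_force: 0.0
```

Request:
apply_moves:
  moves:
    - [[0, 0, 0.013], 0]
    - [[0, 0, 0], 0]
    - [[0, 0, 0], 0]

```text
time_s: 13.63
tcp_pos: [0.6129, 0.3374, 0.034]
ee_rot: [[0.999, -0.053, 0.0], [-0.053, -0.999, -0.0], [0.0, 0.0, -1.0]]
wrist_force: [1.4, 0.0, -0.0]
gripper_width: 0.687
gripper_force: 0.0
```

Run:
```python
from m import *
go(.6135,.3435,.033)
```

```text
t 13.63 tcp [0.6129 0.3374 0.034 ] yaw -3.01 F [ 1.4  0.  -0. ] w 0.060 f 0.0
tool delta [ 0.0003 -0.0061  0.001 ]
```

Request:
apply_moves:
  moves:
    - [[0, -0.006, 0], 0]
    - [[0, 0, 0], 0]
    - [[0, 0, 0], 0]
    - [[0, 0, 0], 0]
    - [[0, 0, 0], 0]
  hand: 0.02

```text
time_s: 14.05
tcp_pos: [0.613, 0.3444, 0.0346]
ee_rot: [[0.999, -0.052, 0.001], [-0.052, -0.999, 0.001], [0.001, -0.001, -1.0]]
wrist_force: [-0.6, 0.2, 1.2]
gripper_width: 0.431
gripper_force: 30.0
```

Request:
apply_moves:
  moves:
    - [[0, 0, 0], 0]
    - [[0, 0, 0], 0]
    - [[0, 0, 0], 0]
    - [[0, 0, -0.01], 0]
    - [[0, 0, -0.02], 0]

```text
time_s: 14.47
tcp_pos: [0.6107, 0.3426, 0.0605]
ee_rot: [[0.999, -0.053, -0.006], [-0.053, -0.999, -0.004], [-0.006, 0.004, -1.0]]
wrist_force: [0.2, 0.7, -0.6]
gripper_width: 0.425
gripper_force: 30.0
```

Request:
apply_moves:
  moves:
    - [[0, 0, -0.03], 0]
    - [[0, 0, -0.03], 0]
    - [[0, 0, -0.015], 0]
    - [[-0.0075, 0.032, 0], 0]
    - [[-0.0075, 0.032, 0], 0]

```text
time_s: 14.88
tcp_pos: [0.5947, 0.2817, 0.1396]
ee_rot: [[0.999, -0.05, 0.002], [-0.05, -0.999, 0.002], [0.002, -0.002, -1.0]]
wrist_force: [-0.6, -1.4, -0.4]
gripper_width: 0.429
gripper_force: 30.0
```

Request:
apply_moves:
  moves:
    - [[-0.0075, 0.032, 0], 0]
    - [[-0.0075, 0.032, 0], 0]
    - [[-0.0075, 0.032, 0], 0]
    - [[-0.0075, 0.032, 0], 0]
    - [[-0.0075, 0.032, 0], 0]

```text
time_s: 15.3
tcp_pos: [0.5477, 0.1214, 0.1385]
ee_rot: [[0.999, -0.052, -0.0], [-0.052, -0.999, -0.0], [-0.0, 0.0, -1.0]]
wrist_force: [-0.1, 0.1, 0.5]
gripper_width: 0.426
gripper_force: 30.0
```

Request:
apply_moves:
  moves:
    - [[-0.0075, 0.032, 0], 0]
    - [[-0.0075, 0.032, 0], 0]
    - [[-0.0075, 0.032, 0], 0]
    - [[-0.0075, 0.032, 0], 0]
    - [[-0.0075, 0.032, 0], 0]

```text
time_s: 15.72
tcp_pos: [0.5019, -0.0363, 0.1387]
ee_rot: [[0.999, -0.052, -0.0], [-0.052, -0.999, 0.0], [-0.0, -0.0, -1.0]]
wrist_force: [0.3, 0.0, 0.4]
gripper_width: 0.429
gripper_force: 30.0
```

Request:
apply_moves:
  moves:
    - [[-0.0075, 0.032, 0], 0]
    - [[-0.0075, 0.032, 0], 0]
    - [[-0.0075, 0.032, 0], 0]
    - [[-0.0075, 0.032, 0], 0]
    - [[-0.0075, 0.032, 0], 0]

```text
time_s: 16.13
tcp_pos: [0.4561, -0.194, 0.1387]
ee_rot: [[0.999, -0.052, 0.0], [-0.052, -0.999, 0.0], [0.0, -0.0, -1.0]]
wrist_force: [1.3, 0.6, -0.5]
gripper_width: 0.431
gripper_force: 30.0
```

Request:
apply_moves:
  moves:
    - [[0, 0, 0], 0]
    - [[0, 0, 0], 0]
    - [[0, 0, 0], 0]

```text
time_s: 16.38
tcp_pos: [0.457, -0.1926, 0.1386]
ee_rot: [[0.999, -0.053, 0.0], [-0.053, -0.999, 0.0], [0.0, -0.0, -1.0]]
wrist_force: [-0.1, 1.0, 0.3]
gripper_width: 0.429
gripper_force: 30.0
```

Run:
```python
from m import *
go(.4585,-.1955,.024)
```

```text
t 16.38 tcp [ 0.457  -0.1926  0.1386] yaw -3.03 F [-0.1  1.   0.3] w 0.037 f 30.0
tool delta [0.0017 0.0028 0.1146]
```

Request:
apply_moves:
  moves:
    - [[0.0017, 0.0028, 0.025], 0]
    - [[0, 0, 0.03], 0]
    - [[0, 0, 0.025], 0]
    - [[0, 0, 0.015], 0]
    - [[0, 0, 0.005], 0]

```text
time_s: 16.8
tcp_pos: [0.4572, -0.194, 0.0361]
ee_rot: [[0.999, -0.05, -0.005], [-0.05, -0.999, 0.001], [-0.005, -0.001, -1.0]]
wrist_force: [-1.0, -0.4, 0.2]
gripper_width: 0.431
gripper_force: 30.0
```

Request:
apply_moves:
  moves:
    - [[0, 0, 0.005], 0]
    - [[0, 0, 0.005], 0]
    - [[0, 0, 0.004], 0]
    - [[0, 0, 0], 0]
    - [[0, 0, 0], 0]

```text
time_s: 17.22
tcp_pos: [0.459, -0.1954, 0.025]
ee_rot: [[0.999, -0.052, 0.001], [-0.052, -0.999, -0.0], [0.001, 0.0, -1.0]]
wrist_force: [-0.3, -1.1, -0.3]
gripper_width: 0.424
gripper_force: 30.0
```

Run:
```python
from m import *
go(.4585,-.1955,.023)
```

```text
t 17.22 tcp [ 0.459  -0.1954  0.025 ] yaw -2.97 F [-0.3 -1.1 -0.3] w 0.037 f 30.0
tool delta [-0.0005  0.0001  0.002 ]
```

Request:
apply_moves:
  moves:
    - [[0, 0, 0.001], 0]
    - [[0, 0, 0.001], 0]
    - [[0, 0, 0], 0]

```text
time_s: 17.47
tcp_pos: [0.4592, -0.1956, 0.0235]
ee_rot: [[0.999, -0.052, 0.001], [-0.052, -0.999, -0.0], [0.001, 0.0, -1.0]]
wrist_force: [-1.3, 0.2, 4.0]
gripper_width: 0.43
gripper_force: 30.0
```

Contact. Release and go to the large jar.

Request:
apply_moves:
  moves:
    - [[0, 0, 0], 0]
    - [[0, 0, 0], 0]
    - [[0, 0, 0], 0]
    - [[0, 0, 0], 0]
    - [[0, 0, -0.01], 0]
  hand: 0.055

```text
time_s: 17.88
tcp_pos: [0.4571, -0.1953, 0.0311]
ee_rot: [[0.999, -0.053, -0.004], [-0.053, -0.999, 0.001], [-0.004, -0.0, -1.0]]
wrist_force: [-0.5, 1.5, 0.0]
gripper_width: 0.618
gripper_force: 0.0
```

Request:
apply_moves:
  moves:
    - [[0, 0, -0.02], 0]
    - [[0, 0, -0.035], 0]
    - [[0, 0, -0.035], 0]
    - [[0, 0, -0.035], 0]
    - [[0, 0, 0], 0]

```text
time_s: 18.3
tcp_pos: [0.4631, -0.1966, 0.1647]
ee_rot: [[0.999, -0.05, 0.014], [-0.05, -0.999, -0.004], [0.015, 0.003, -1.0]]
wrist_force: [1.2, -0.2, 0.5]
gripper_width: 0.626
gripper_force: 0.0
```

Request:
apply_moves:
  moves:
    - [[0.0095, -0.029, 0], 0]
    - [[0.0095, -0.029, 0], 0]
    - [[0.0095, -0.029, 0], 0]
    - [[0.0095, -0.029, 0], 0]
    - [[0.0095, -0.029, 0], 0]
  hand: 0.087

```text
time_s: 18.72
tcp_pos: [0.5137, -0.0519, 0.1573]
ee_rot: [[0.999, -0.052, -0.0], [-0.052, -0.999, 0.0], [-0.0, -0.0, -1.0]]
wrist_force: [-0.0, -0.0, 0.7]
gripper_width: 0.923
gripper_force: 0.0
```

Request:
apply_moves:
  moves:
    - [[0.0095, -0.029, 0], 0]
    - [[0.0095, -0.029, 0], 0]
    - [[0.0095, -0.029, 0], 0]
    - [[0.0095, -0.029, 0], 0]
    - [[0.0095, -0.029, 0], 0]

```text
time_s: 19.13
tcp_pos: [0.5687, 0.0906, 0.1571]
ee_rot: [[0.999, -0.052, -0.0], [-0.052, -0.999, -0.0], [-0.0, 0.0, -1.0]]
wrist_force: [0.4, -0.1, -1.0]
gripper_width: 0.995
gripper_force: 0.0
```

Request:
apply_moves:
  moves:
    - [[0.0095, -0.029, 0], 0]
    - [[0.0095, -0.029, 0], 0]
    - [[0.0095, -0.029, 0], 0]
    - [[0.0095, -0.029, 0], 0]
    - [[0.0095, -0.026, 0], 0]

```text
time_s: 19.55
tcp_pos: [0.6236, 0.2303, 0.1568]
ee_rot: [[0.999, -0.052, -0.001], [-0.052, -0.999, -0.0], [-0.001, 0.0, -1.0]]
wrist_force: [-0.4, -0.3, -0.1]
gripper_width: 0.999
gripper_force: 0.0
```

Request:
apply_moves:
  moves:
    - [[0, 0, 0], 0]
    - [[0, 0, 0], 0]
    - [[0, 0, 0], 0]

```text
time_s: 19.8
tcp_pos: [0.6228, 0.2281, 0.1567]
ee_rot: [[0.999, -0.052, -0.002], [-0.052, -0.999, -0.001], [-0.001, 0.001, -1.0]]
wrist_force: [-0.1, 0.4, 0.5]
gripper_width: 1.0
gripper_force: 0.0
```

Run:
```python
from m import *
go(.623,.229,.033)
c=imaging.capture("top");save(c,"t3")
print(fit("jar_small",(.459,-.1955,.007,0),[c],False,False))
w=imaging.capture("wrist");save(w,"w3")
print(fit("jar_large",(.623,.229,.018,0),[w],False,False))
```

```text
t 19.80 tcp [0.6228 0.2281 0.1567] yaw -2.99 F [-0.1  0.4  0.5] w 0.087 f 0.0
tool delta [ 0.0003 -0.0011  0.1237]
(array([ 0.4611, -0.1951,  0.007 ,  0.    ]), np.float64(0.8555310368537903), 1)
(array([0.6224, 0.23  , 0.018 , 0.    ]), np.float64(0.9664736986160278), 1)
```

View pics/t3.png

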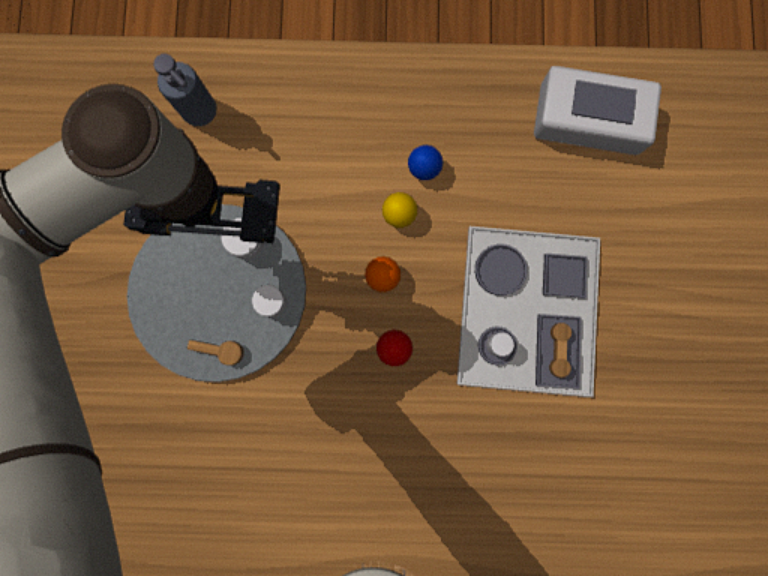

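The teether (561,350) and small jar (502,345) are seated in their holders; the turntable is undisturbed. Descend on the large jar.

Request:
apply_moves:
  moves:
    - [[0, -0.0015, 0.025], 0]
    - [[0, 0, 0.03], 0]
    - [[0, 0, 0.03], 0]
    - [[0, 0, 0.025], 0]
    - [[0, 0, 0.012], 0]

```text
time_s: 20.62
tcp_pos: [0.6214, 0.2287, 0.0318]
ee_rot: [[0.999, -0.053, -0.005], [-0.053, -0.999, -0.003], [-0.005, 0.003, -1.0]]
wrist_force: [-1.1, -0.1, -0.1]
gripper_width: 0.998
gripper_force: 0.0
```

Request:
apply_moves:
  moves:
    - [[0, 0, 0], 0]
    - [[0, 0, 0], 0]
    - [[0, 0, 0], 0]
    - [[0, 0, 0], 0]
    - [[0, 0, 0], 0]
  hand: 0.045

```text
time_s: 21.03
tcp_pos: [0.6245, 0.2304, 0.0376]
ee_rot: [[0.999, -0.052, 0.003], [-0.052, -0.999, 0.001], [0.003, -0.002, -1.0]]
wrist_force: [-0.7, -1.3, 3.5]
gripper_width: 0.706
gripper_force: 19.6
```

Request:
apply_moves:
  moves:
    - [[0, 0, 0], 0]
    - [[0, 0, 0], 0]
    - [[0, 0, 0], 0]

```text
time_s: 21.28
tcp_pos: [0.6244, 0.2304, 0.0375]
ee_rot: [[0.999, -0.052, 0.003], [-0.052, -0.999, 0.001], [0.003, -0.001, -1.0]]
wrist_force: [-1.8, 0.4, 6.2]
gripper_width: 0.709
gripper_force: 30.0
```

Run:
```python
from m import *
go(.5855,-.2018,.0335)
```

```text
t 21.28 tcp [0.6244 0.2304 0.0375] yaw -2.96 F [-1.8  0.4  6.2] w 0.062 f 30.0
tool delta [-0.0166  0.4337  0.0035]
```

Request:
apply_moves:
  moves:
    - [[0, 0, -0.01], 0]
    - [[0, 0, -0.02], 0]
    - [[0, 0, -0.03], 0]
    - [[0, 0, -0.03], 0]
    - [[0, 0, -0.01], 0]

```text
time_s: 21.7
tcp_pos: [0.6256, 0.231, 0.1408]
ee_rot: [[0.999, -0.051, 0.007], [-0.051, -0.999, 0.003], [0.007, -0.004, -1.0]]
wrist_force: [0.5, 0.5, -1.0]
gripper_width: 0.707
gripper_force: 30.0
```

Request:
apply_moves:
  moves:
    - [[-0.0011, 0.025, 0], 0]
    - [[-0.0011, 0.03, 0], 0]
    - [[-0.0011, 0.03, 0], 0]
    - [[-0.0011, 0.03, 0], 0]
    - [[-0.0011, 0.03, 0], 0]

```text
time_s: 22.12
tcp_pos: [0.6093, 0.0843, 0.1349]
ee_rot: [[0.999, -0.052, -0.002], [-0.052, -0.999, 0.0], [-0.002, -0.0, -1.0]]
wrist_force: [0.3, -0.9, -2.4]
gripper_width: 0.704
gripper_force: 30.0
```

Request:
apply_moves:
  moves:
    - [[-0.0011, 0.03, 0], 0]
    - [[-0.0011, 0.03, 0], 0]
    - [[-0.0011, 0.03, 0], 0]
    - [[-0.0011, 0.03, 0], 0]
    - [[-0.0011, 0.03, 0], 0]

```text
time_s: 22.53
tcp_pos: [0.5961, -0.0653, 0.1349]
ee_rot: [[0.999, -0.052, -0.001], [-0.052, -0.999, 0.0], [-0.001, -0.0, -1.0]]
wrist_force: [1.4, 0.4, -1.4]
gripper_width: 0.7
gripper_force: 30.0
```

Request:
apply_moves:
  moves:
    - [[-0.0011, 0.03, 0], 0]
    - [[-0.0011, 0.03, 0], 0]
    - [[-0.0011, 0.03, 0], 0]
    - [[-0.0011, 0.03, 0], 0]
    - [[-0.0011, 0.019, 0], 0]

```text
time_s: 22.95
tcp_pos: [0.5832, -0.2047, 0.1348]
ee_rot: [[0.999, -0.054, -0.002], [-0.054, -0.999, 0.001], [-0.002, -0.0, -1.0]]
wrist_force: [0.9, -0.3, -1.8]
gripper_width: 0.702
gripper_force: 30.0
```

Request:
apply_moves:
  moves:
    - [[0, 0, 0], 0]
    - [[0, 0, 0], 0]
    - [[0, 0, 0], 0]

```text
time_s: 23.2
tcp_pos: [0.584, -0.2021, 0.135]
ee_rot: [[0.999, -0.052, -0.001], [-0.052, -0.999, 0.001], [-0.001, -0.001, -1.0]]
wrist_force: [0.3, -0.6, -2.1]
gripper_width: 0.705
gripper_force: 30.0
```

Run:
```python
from m import *
go(.5855,-.2018,.0265)
```

```text
t 23.20 tcp [ 0.584  -0.2021  0.135 ] yaw -3.01 F [ 0.3 -0.6 -2.1] w 0.061 f 30.0
tool delta [ 0.0016 -0.0003  0.1085]
```

Request:
apply_moves:
  moves:
    - [[0.003, 0, 0.025], 0]
    - [[0, 0, 0.03], 0]
    - [[0, 0, 0.025], 0]
    - [[0, 0, 0.012], 0]
    - [[0, 0, 0.005], 0]

```text
time_s: 23.62
tcp_pos: [0.586, -0.2014, 0.0361]
ee_rot: [[0.999, -0.051, -0.005], [-0.051, -0.999, 0.001], [-0.005, -0.0, -1.0]]
wrist_force: [-1.0, 0.2, -1.1]
gripper_width: 0.704
gripper_force: 30.0
```

Request:
apply_moves:
  moves:
    - [[0, 0, 0.004], 0]
    - [[0, 0, 0.003], 0]
    - [[0, 0, 0.002], 0]
    - [[0, 0, 0], 0]
    - [[0, 0, 0], 0]

```text
time_s: 24.03
tcp_pos: [0.588, -0.2028, 0.0306]
ee_rot: [[0.999, -0.052, 0.002], [-0.052, -0.999, -0.0], [0.002, 0.0, -1.0]]
wrist_force: [-0.3, -0.2, -1.7]
gripper_width: 0.703
gripper_force: 30.0
```

Request:
apply_moves:
  moves:
    - [[0, 0, 0.002], 0]
    - [[0, 0, 0.0015], 0]
    - [[0, 0, 0.001], 0]
    - [[0, 0, 0], 0]

```text
time_s: 24.37
tcp_pos: [0.5878, -0.2028, 0.0266]
ee_rot: [[0.999, -0.052, 0.001], [-0.052, -0.999, -0.0], [0.001, 0.0, -1.0]]
wrist_force: [-2.6, 1.0, 5.7]
gripper_width: 0.702
gripper_force: 30.0
```

Request:
apply_moves:
  moves:
    - [[0, 0, 0], 0]
    - [[0, 0, 0], 0]
    - [[0, 0, 0], 0]
    - [[0, 0, 0], 0]
    - [[0, 0, -0.01], 0]
  hand: 0.08

```text
time_s: 24.78
tcp_pos: [0.5858, -0.2025, 0.0332]
ee_rot: [[0.999, -0.053, -0.005], [-0.053, -0.999, 0.001], [-0.005, -0.001, -1.0]]
wrist_force: [-0.1, -0.1, -0.3]
gripper_width: 0.909
gripper_force: 0.0
```

Request:
apply_moves:
  moves:
    - [[0, 0, -0.02], 0]
    - [[0, 0, -0.035], 0]
    - [[0, 0, -0.035], 0]
    - [[0, 0, -0.03], 0]
    - [[0, 0, 0], 0]

```text
time_s: 25.2
tcp_pos: [0.5917, -0.2039, 0.1637]
ee_rot: [[0.999, -0.051, 0.015], [-0.051, -0.999, -0.004], [0.015, 0.003, -1.0]]
wrist_force: [0.9, 0.3, 0.7]
gripper_width: 0.921
gripper_force: 0.0
```

Request:
apply_moves:
  moves:
    - [[-0.004, -0.0286, 0], 0]
    - [[-0.004, -0.0286, 0], 0]
    - [[-0.004, -0.0286, 0], 0]
    - [[-0.004, -0.0286, 0], 0]
    - [[-0.004, -0.0286, 0], 0]
  hand: 0.087

```text
time_s: 25.62
tcp_pos: [0.5747, -0.0577, 0.1556]
ee_rot: [[0.999, -0.052, 0.001], [-0.052, -0.999, 0.0], [0.001, -0.0, -1.0]]
wrist_force: [1.1, -0.9, -0.2]
gripper_width: 0.999
gripper_force: 0.0
```

Request:
apply_moves:
  moves:
    - [[-0.004, -0.0286, 0], 0]
    - [[-0.004, -0.0286, 0], 0]
    - [[0, 0, 0], 0]
    - [[0, 0, 0], 0]
    - [[0, 0, 0], 0]

```text
time_s: 26.03
tcp_pos: [0.5699, -0.0014, 0.1553]
ee_rot: [[0.999, -0.052, 0.0], [-0.052, -0.999, -0.0], [0.0, 0.0, -1.0]]
wrist_force: [0.5, -1.1, 0.3]
gripper_width: 0.998
gripper_force: 0.0
```

Run:
```python
from m import *
go(.571,-.002,.014)
c=imaging.capture("top")
print(fit("jar_large",(.5855,-.202,.007,0),[c],False,False))
w=imaging.capture("wrist");save(w,"w4")
print(fit("ball",(.571,-.002,.028,0),[w],False,False))
```

```text
t 26.03 tcp [ 0.5699 -0.0014  0.1553] yaw -2.96 F [ 0.5 -1.1  0.3] w 0.087 f 0.0
tool delta [0.0011 0.0005 0.1413]
(array([ 0.5874, -0.2028,  0.007 ,  0.    ]), np.float64(0.9585399627685547), 1)Traceback (most recent call last):
  File "<stdin>", line 6, in <module>
  File "m.py", line 34, in fit
    o=minimize(cost,np.zeros(len(free)),method="Nelder-Mead",options=dict(initial_simplex=np.r_[np.zeros((1,len(free))),np.eye(len(free))],maxiter=120))
    res = _minimize_neldermead(fun, x0, args, callback, bounds=bounds,
                               **options)
    fsim[k] = func(sim[k])
              ~~~~^^^^^^^^
    fx = function(np.copy(x), *(wrapper_args + args))
  File "m.py", line 33, in cost
    return sum(1-np.minimum(g,s).sum()/np.maximum(g,s).sum() for c,g in ms for s in[sil(c,S[n],full(v))])/len(ms)
           ~~~~~~~~~~~~~~~~~~~~~~~~~~~~~~~~~~~~~~~~~~~~~~~~~~~~~~~~~~~~~~~~~~~~~~~~~~~~~~~~~~~~~~~~~~~~~~^~~~~~~~
ZeroDivisionError: division by zero
```

View pics/w4.png

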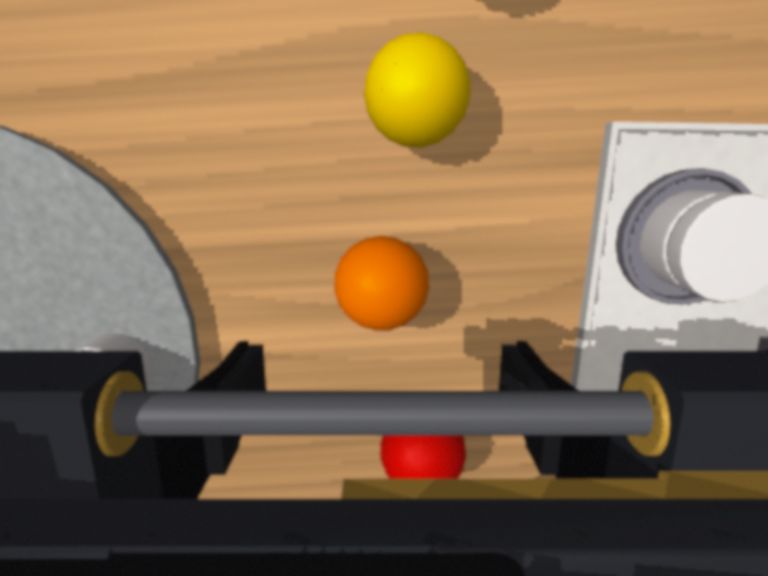

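The orange ball (381,283) is centred between the fingers, and the large jar stands in the wide well. Descend and grip.

Request:
apply_moves:
  moves:
    - [[0.001, 0.0005, 0.035], 0]
    - [[0, 0, 0.035], 0]
    - [[0, 0, 0.035], 0]
    - [[0, 0, 0.025], 0]
    - [[0, 0, 0.012], 0]

```text
time_s: 26.75
tcp_pos: [0.5683, -0.0029, 0.0092]
ee_rot: [[0.999, -0.054, -0.006], [-0.054, -0.999, -0.001], [-0.006, 0.002, -1.0]]
wrist_force: [-0.7, -0.4, 1.1]
gripper_width: 1.001
gripper_force: 0.0
```

Request:
apply_moves:
  moves:
    - [[0, 0, 0], 0]
    - [[0, 0, 0], 0]
    - [[0, 0, 0], 0]
    - [[0, 0, 0], 0]
    - [[0, 0, 0], 0]
  hand: 0.045

```text
time_s: 27.17
tcp_pos: [0.5718, -0.0017, 0.0145]
ee_rot: [[0.999, -0.052, 0.003], [-0.052, -0.999, 0.001], [0.003, -0.001, -1.0]]
wrist_force: [-0.3, 0.6, 1.1]
gripper_width: 0.706
gripper_force: 0.0
```

Request:
apply_moves:
  moves:
    - [[0, 0, 0], 0]
    - [[0, 0, 0], 0]
    - [[0, 0, 0], 0]

```text
time_s: 27.42
tcp_pos: [0.5717, -0.0017, 0.0144]
ee_rot: [[0.999, -0.052, 0.002], [-0.052, -0.999, 0.0], [0.002, -0.0, -1.0]]
wrist_force: [-1.6, -0.1, 5.9]
gripper_width: 0.663
gripper_force: 30.0
```

Request:
apply_moves:
  moves:
    - [[0, 0, -0.01], 0]
    - [[0, 0, -0.02], 0]
    - [[0, 0, -0.03], 0]
    - [[0, 0, -0.03], 0]
    - [[0, 0, -0.015], 0]

```text
time_s: 27.83
tcp_pos: [0.5724, -0.0016, 0.1221]
ee_rot: [[0.999, -0.051, 0.005], [-0.051, -0.999, 0.001], [0.005, -0.001, -1.0]]
wrist_force: [0.3, 0.4, 0.2]
gripper_width: 0.664
gripper_force: 30.0
```

Run:
```python
from m import *
go(.579,-.308,.12)
```

```text
t 27.83 tcp [ 0.5724 -0.0016  0.1221] yaw -2.94 F [0.3 0.4 0.2] w 0.058 f 30.0
tool delta [0.0223 0.3057 0.0019]
```

Request:
apply_moves:
  moves:
    - [[0.0022, 0.0306, 0], 0]
    - [[0.0022, 0.0306, 0], 0]
    - [[0.0022, 0.0306, 0], 0]
    - [[0.0022, 0.0306, 0], 0]
    - [[0.0022, 0.0306, 0], 0]

```text
time_s: 28.25
tcp_pos: [0.5734, -0.1563, 0.1185]
ee_rot: [[0.999, -0.052, -0.0], [-0.052, -0.999, 0.0], [-0.0, -0.0, -1.0]]
wrist_force: [0.5, 0.5, -0.8]
gripper_width: 0.667
gripper_force: 30.0
```

Request:
apply_moves:
  moves:
    - [[0.0022, 0.0306, 0], 0]
    - [[0.0022, 0.0306, 0], 0]
    - [[0.0022, 0.0306, 0], 0]
    - [[0.0022, 0.0306, 0], 0]
    - [[0.0022, 0.0306, 0], 0]

```text
time_s: 28.67
tcp_pos: [0.5764, -0.3099, 0.1183]
ee_rot: [[0.999, -0.052, -0.0], [-0.052, -0.999, 0.0], [-0.0, -0.0, -1.0]]
wrist_force: [0.7, -0.3, 0.7]
gripper_width: 0.663
gripper_force: 30.0
```

Request:
apply_moves:
  moves:
    - [[0, 0, 0], 0]
    - [[0, 0, 0], 0]
    - [[0, 0, 0], 0]

```text
time_s: 28.92
tcp_pos: [0.5764, -0.3083, 0.1179]
ee_rot: [[0.999, -0.053, -0.001], [-0.053, -0.999, 0.001], [-0.001, -0.001, -1.0]]
wrist_force: [0.0, 0.4, -1.0]
gripper_width: 0.667
gripper_force: 30.0
```

Run:
```python
from m import *
go(.579,-.308,.0214)
w=imaging.capture("wrist");save(w,"w5")
```

```text
t 28.92 tcp [ 0.5764 -0.3083  0.1179] yaw -3.02 F [ 0.   0.4 -1. ] w 0.058 f 30.0
tool delta [ 0.0027 -0.0004  0.0965]
```

View pics/w5.png

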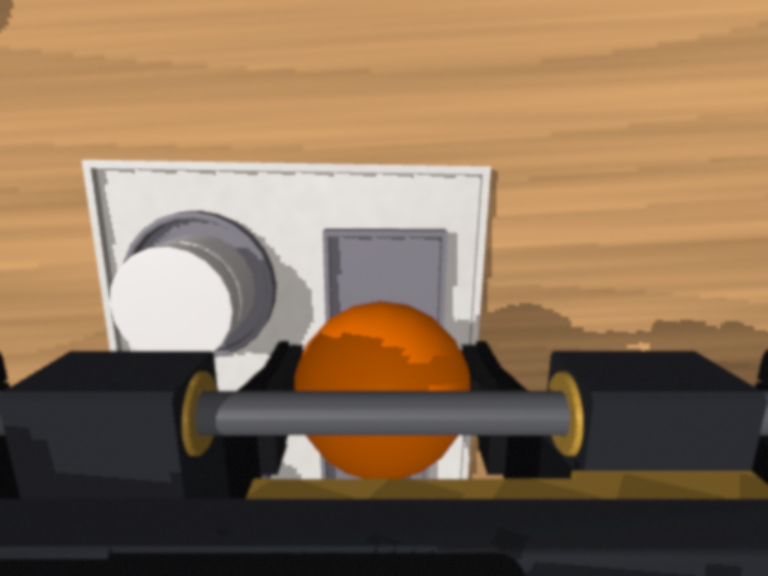

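The ball (382,390) is held over the square tray (384,270). Lower it gently.

Request:
apply_moves:
  moves:
    - [[0.0027, 0, 0.025], 0]
    - [[0, 0, 0.025], 0]
    - [[0, 0, 0.02], 0]
    - [[0, 0, 0.01], 0]
    - [[0, 0, 0.004], 0]

```text
time_s: 29.38
tcp_pos: [0.5787, -0.3072, 0.0323]
ee_rot: [[0.999, -0.051, -0.004], [-0.051, -0.999, 0.001], [-0.004, -0.001, -1.0]]
wrist_force: [0.5, 0.4, -0.8]
gripper_width: 0.666
gripper_force: 30.0
```

Request:
apply_moves:
  moves:
    - [[0, 0, 0.003], 0]
    - [[0, 0, 0.003], 0]
    - [[0, 0, 0.002], 0]
    - [[0, 0, 0], 0]
    - [[0, 0, 0], 0]

```text
time_s: 29.8
tcp_pos: [0.58, -0.3089, 0.0268]
ee_rot: [[0.999, -0.052, 0.001], [-0.052, -0.999, -0.0], [0.001, 0.0, -1.0]]
wrist_force: [0.2, 0.1, -0.5]
gripper_width: 0.666
gripper_force: 30.0
```

Request:
apply_moves:
  moves:
    - [[0, 0, 0.002], 0]
    - [[0, 0, 0.002], 0]
    - [[0, 0, 0.001], 0]
    - [[0, 0, 0], 0]
    - [[0, 0, 0], 0]

```text
time_s: 30.22
tcp_pos: [0.5796, -0.3088, 0.0215]
ee_rot: [[0.999, -0.052, 0.0], [-0.052, -0.999, -0.0], [0.0, 0.0, -1.0]]
wrist_force: [-1.1, -0.0, 3.5]
gripper_width: 0.662
gripper_force: 30.0
```

Contact at the expected height. Release, retract, and verify from both cameras.

Request:
apply_moves:
  moves:
    - [[0, 0, 0], 0]
    - [[0, 0, 0], 0]
    - [[0, 0, 0], 0]
    - [[0, 0, 0], 0]
    - [[0, 0, 0], 0]
  hand: 0.076

```text
time_s: 30.63
tcp_pos: [0.5795, -0.3087, 0.0208]
ee_rot: [[0.999, -0.052, -0.0], [-0.052, -0.999, 0.0], [-0.0, -0.0, -1.0]]
wrist_force: [0.3, 0.3, -0.8]
gripper_width: 0.865
gripper_force: 0.0
```

Request:
apply_moves:
  moves:
    - [[0, 0, -0.01], 0]
    - [[0, 0, -0.02], 0]
    - [[0, 0, -0.035], 0]
    - [[0, 0, -0.035], 0]
    - [[0, 0, -0.035], 0]

```text
time_s: 31.05
tcp_pos: [0.5793, -0.3087, 0.1581]
ee_rot: [[0.999, -0.052, -0.0], [-0.052, -0.999, -0.0], [-0.0, 0.0, -1.0]]
wrist_force: [0.1, 0.2, 0.1]
gripper_width: 0.872
gripper_force: 0.0
```

Request:
apply_moves:
  moves:
    - [[0, -0.035, -0.01], 0]
    - [[0, -0.035, 0], 0]
    - [[0, -0.035, 0], 0]
    - [[0, -0.035, 0], 0]
    - [[0, -0.035, 0], 0]

```text
time_s: 31.47
tcp_pos: [0.5886, -0.1325, 0.1672]
ee_rot: [[0.999, -0.052, 0.001], [-0.052, -0.999, -0.0], [0.001, -0.0, -1.0]]
wrist_force: [-0.1, 0.1, -0.3]
gripper_width: 0.869
gripper_force: 0.0
```

Request:
apply_moves:
  moves:
    - [[0, -0.035, 0], 0]
    - [[0, -0.035, 0], 0]
    - [[0, -0.035, 0], 0]
    - [[0, -0.035, 0], 0]
    - [[0, 0, 0], 0]

```text
time_s: 31.88
tcp_pos: [0.5967, 0.0109, 0.1671]
ee_rot: [[0.999, -0.046, 0.002], [-0.046, -0.999, 0.001], [0.002, -0.001, -1.0]]
wrist_force: [-0.7, -1.1, 0.2]
gripper_width: 0.87
gripper_force: 0.0
```

Run:
```python
from m import *
cs=[imaging.capture(n) for n in("scene","top")];save(cs[1],"end")
go(0,0,0)
for n,p,y in(("teether",(.4535,-.298,.007,-.05),1),("jar_small",(.459,-.1955,.007,0),0),("jar_large",(.586,-.202,.007,0),0),("ball",(.579,-.308,.035,0),0)):
    try: print(n,fit(n,p,cs,y))
    except Exception as e: print(n,e)
```

```text
t 31.98 tcp [0.5961 0.0072 0.1668] yaw -2.83 F [-0.1  0.1  0. ] w 0.076 f 0.0
tool delta [-0.5951  0.0366  0.1663]
teether (array([ 0.4551, -0.2981,  0.007 , -0.0825]), np.float64(0.8252622485160828), 1)
jar_small (array([ 0.4618, -0.1951,  0.0075,  0.    ]), np.float64(0.8828376233577728), 2)
jar_large (array([ 0.5865, -0.2025,  0.0057,  0.    ]), np.float64(0.9115132987499237), 2)
ball (array([ 0.5786, -0.3092,  0.0346,  0.    ]), np.float64(0.9210821688175201), 2)
```

View pics/end.png

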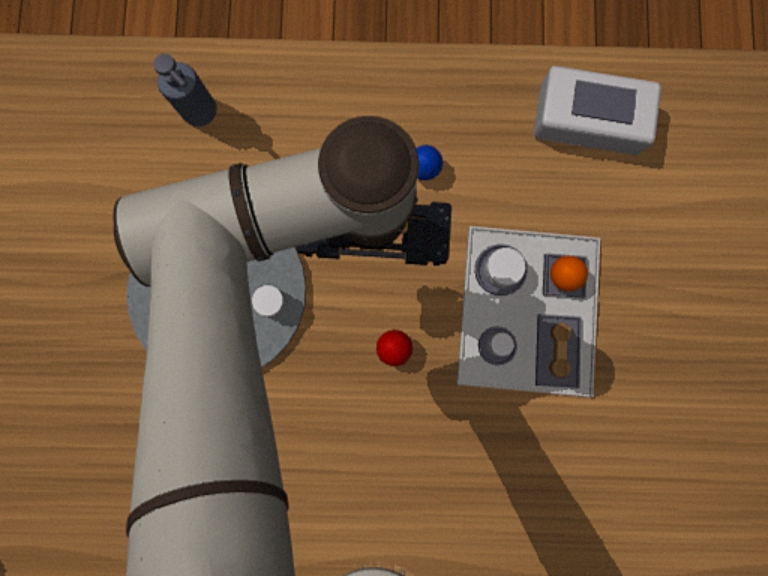

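All four things sit in their holders within about 4 mm: ball (569,273), large jar (502,268), small jar (498,346), teether (561,350). The middle jar is unmoved at (267,300). The arm hides the rattle here, but it was at its start in the picture taken before the large jar was lifted, and the arm did not go near it after that. Handing in.

```bash
python3 -c "
from station import r
print(r.finish_job())"
```

```text
the job is handed in; nothing more can be done
None
```

The caddy is packed and the job handed in (verdict not shown): both jars, the teether and the orange ball are released in their holders within about 4 mm of centre, and the middle jar and rattle were left alone (the arm hid the rattle in the last picture).

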